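# Open the leaning jar of pattern blocks

## Robot

A 6-joint arm with a two-finger parallel gripper is mounted at the origin on the work surface. World frame = base frame: x ahead of the robot, y to its left, z up, the work surface at z = 0. Lengths are in m, angles in rad, forces in N, time in s.
With the tool pointing down it reaches from about 0.35 to 0.975 m from the base axis. Payload 4.9 kg.
Tool frame: the origin (TCP) lies midway between the tips of the shut fingers; the grasp point (between the pads) lies 19 mm behind it (ctrl.tcp_to_grasp is the distance from the TCP to the grasp point, in m); z points along the fingers, y is the line along which they close (so a half turn about z gives the same grasp; the last joint's range is limited). The gripper opens to 85 mm and grips with 20 to 120 N. Pads are 22 mm wide; open, the fingers measure 114 mm over their backs; the gripper's body (76 mm by 85 mm) begins 54 mm behind the grasp point. The pads swing forward as they close: fully open they stand 13 mm farther back than shut.
Start: joints at [-1.271, 0.053, 1.613, -0, 1.476, -0.119], TCP at [0.254, -0.571, 0.198] pointing down, gripper open.
Joint ranges: [-3.01, 3.01], [-1.01, 2.22], [0.06, 2.58], [-1.02, 4.17], [0.09, 2.62], [-3.14, 3.14]. Speed limits (rad/s): [2.57, 2.57, 3.14, 3.14, 3.14, 3.14].

## Interface

Orientations are given as a rotation vector (axis times angle).
In Python, from station import ctrl, imaging gives the robot as it stands (ctrl), with the cameras (imaging).
- The arm moves only by the tool jog_arm, called after "Request:" as name(argument=value, ...) on one line, values as JSON. Schema: {"type":"object","properties":{"steps":{"type":"array","items":{"type":"array","items":{"type":"array","items":{"type":"number"},"minItems":7,"maxItems":7},"minItems":1,"maxItems":20},"minItems":1,"maxItems":1},"clamp_n":{"type":"number"},"only":{"type":"string"},"quiet":{"type":"boolean"},"lines":{"type":"string"}},"required":["steps"],"additionalProperties":false}. steps is a list that holds a single list of rows (three levels of brackets), with 1 to 20 rows, each of 7 numbers: the finger opening in m, then dx, dy, dz in shares of 0.5 m (1.0 is 0.5 m), then a rotation vector rx, ry, rz in normalised numbers (1 is 180 degrees); each row is the pose to reach, as a shift and turn from the pose commanded when the call began, along the tool's axes at that moment; what a row does not reach only later rows make up. A row lasts 1/12 s, in which the tool goes at most 0.0417 m and 0.125 rad, less where a joint would pass 70% of its speed; a pose out of reach is approached as far as the arm can. The fingers move at their own pace and stop on an object; clamp_n is the grip in N (left out, the last holds). Time passes only in rows, so rows that do not move let the fingers close. The tool returns the time, the measured TCP pose, the force, the opening and the grip force at its end. only (a regular expression) keeps the lines of the reply that match it, lines (a string "A,B") keeps lines A to B, and quiet returns only ok. No shift or turn number may pass 1 either way. Input that does not fit is refused with a message, and nothing moves.
- ctrl.get_obs(): the state, without advancing time (a new reading comes with each control period).
- imaging.get_image(name): name is "side" or "top"; returns the picture (384x512x3 uint8, red, green, blue); there is no depth.
- imaging.camera_params(name): a dict with "fx", "fy", "cx", "cy" (pixels), "k1" (the pictures are not rectified: a ray, as slopes to the right and down, at radius r is drawn at 1 + k1 r^2 times it, then the intrinsics apply), "T" (4x4, takes a point from camera to world coordinates). Camera axes: x right, y down, z forward; pixel columns grow to the right and rows downward; lengths in m; the calibration is good to about 2 mm. A picture is of the moment at which its call begins. camera_params takes no time and is no camera call.
- ctrl.finish_job(): hands the job in; it is judged then, once.
The state is a dict: "t": time; "q": joint angles; "dq": joint speeds; "effort": joint torques, N m; "tool_pos": TCP position; "tool_rot": TCP orientation; "contact_force": force on the tool from outside, world axes, zero at the start; "wrist_torque": the same for the moment, N m; "opening": finger opening in m; "grip_force": force on a finger pad.
Only numpy, scipy, OpenCV 4.12 (cv2) and the standard library are available. Lean on these libraries where they do the work, as an engineer would, in place of code of your own. Each camera call takes 0.05 s, during which the arm holds its last target. There are 200 camera calls.

## Task

The glass jar of pattern blocks leans in its slanted bamboo stand with the bamboo lid screwed on. Unscrew the lid counter-clockwise without forcing the thread until it comes free, lift it off and set it down (do not drop it) flat, top side up, on the round cork coaster so that it rests wholly on the cork, then let go. Do not shift the pencil tin, the stapler, the mug or the tray of blocks.

Things in the scene. Friction and masses are not known exactly. Their poses are not given: they have to be found in the camera images.
- lid: the jar's screw lid, loose: a plain round bamboo cap, 63 mm across, 28 mm tall, straight smooth sides, flat top, hollow below (20 mm deep, small thread lugs inside), about 75 g. Origin at the centre of its lower rim; z axis up through its top, along the jar's axis while it is screwed on.
- lid_top (a point): centre of the lid's flat top, 28 mm along the lid's z. Right-hand thread: it loosens counter-clockwise seen from above the top, rises 7 mm per turn and comes free after about 1.8 turns (11.2 rad, give or take 0.3). Till then the thread holds it against a pull; once free it lifts off with no resistance. It turns easily and stays where it is when let go.
- jar: the clear glass jar, 80 mm across, 140 mm from base to rim, held fast in the stand: it cannot turn or move. Origin at the centre of its base, z axis along the jar's own axis out of its mouth, leaning 30 degrees from vertical, roughly towards the robot (within 0.3 rad). With the lid screwed home the lid's origin lies 120 mm along this z.
- jar_mouth (a point): centre of the jar's rim, 140 mm along the jar's z, axes as the jar's. The neck is 48 mm across; the glass shoulder below reaches 108 mm along z at 33 mm radius and 100 mm at 40 mm radius, so 12 mm is free below the closed lid's rim. The lid has about 1.5 mm of end play on the thread and 0.5 to 1 mm sideways.
- stand: the slanted bamboo stand that holds the jar, fixed on the mat: base 170 x 130 x 12 mm, a square tilted sleeve 98 mm wide round the lower 62 mm of the jar, up to 140 mm high at the back, side posts 85 mm high. Origin at the centre of its underside; x axis to its back, the jar leans to its -x.
- coaster: the round cork coaster lying on the mat, fixed, 120 mm across and 5 mm thick; origin at the centre of its underside (3 mm above the table, on the mat), its top 5 mm above its origin. It lies either to the left or to the right of the stand.
- tin: bystander: round aluminium pencil tin with a press-fit lid, 77 mm across, 105 mm tall; origin under its centre
- stapler: bystander: chrome stapler in front of the stand, 150 x 38 mm, about 60 mm tall, its long side is its x axis; origin under its centre
- blocks: bystander: blue plastic tray of blue pattern blocks, 160 x 120 x 22 mm; origin under its centre
- mug: bystander: white mug, 80 mm across, 95 mm tall, handle at its +y; origin under its centre

How it is judged:
On the way, in this order (a step that is already met when the one before it is completed fails the run):
1. the lid has been turned up its thread: risen at least 8 mm along the neck, still on the neck and in line with the jar (z of lid in the frame of jar between 0.128 and 0.14 m and angle between the z axis of lid and the z axis of jar, either way round below 0.12 rad), for 0.1 s.
2. the lid is off: its lower rim is clear of the jar's mouth (z of lid in the frame of jar above 0.145 m), for 0.1 s.
3. the lid is set down on the cork while still held: gripped with its rim no more than 10 mm above the cork, over the coaster (z of lid in the frame of coaster below 0.015 m and horizontal distance between lid and coaster below 0.03 m and contact force between the fingers and lid above 1 N), for 0.1 s.
At the end, for the whole second after the job is handed in: the lid lies at rest, flat (within 0.08 rad) and top side up on the cork, its centre within 28 mm of the coaster's centre, and has been let go (horizontal distance between lid and coaster below 0.028 m and angle between lid's own z axis and vertical below 0.08 rad and z of lid in the frame of coaster between 0.002 and 0.009 m and linear speed of lid below 0.02 m/s and contact force between the fingers and lid below 0.1 N); the robot touches nothing.
It fails at once if the lid is forced against its thread: more than 80 N between lid and jar (contact force between lid and jar above 80 N).
It fails at once if a bystander (pencil tin, stapler, block set, mug) is pushed more than 25 mm from its place (distance of any of tin, stapler, blocks, mug from where it was at the start of the episode above 0.025 m).
It also fails if it takes over 72 s, if anything falls off the work surface, if the arm or the gripper's body presses on something with over 40 N, if the wrist force passes 120 N, or if a joint passes its speed limit or range.

## Working session

There is one attempt and no reset: what is moved stays moved. The work goes in short steps, Python scripts to look and compute and a tool call to move; the robot and the scene stay as the last step left them, time stands still between calls to the robot, and variables do not carry over. Pictures are saved under pics/ and viewed, at most 11 in all, crops included, and the job is handed in when it is done.

```bash
ls; mkdir -p pics
```

Run:
```python
from station import ctrl, imaging
import cv2,numpy as np
np.set_printoptions(precision=4,suppress=True)
for n in("side","top"):
    cv2.imwrite(f"pics/{n}0.png",imaging.get_image(n)[:,:,::-1]); print(imaging.camera_params(n))
print(ctrl.get_obs(),ctrl.tcp_to_grasp)
```

```text
pics
station.py
{'fx': 482.8535153778631, 'fy': 482.8535153778631, 'cx': 252.0098715892808, 'cy': 186.79934448663514, 'k1': -0.12320481230604789, 'T': array([[-0.8133, -0.386 ,  0.4353,  0.1507],
       [-0.5814,  0.5126, -0.6318,  0.6469],
       [ 0.0208, -0.767 , -0.6414,  0.8176],
       [ 0.    ,  0.    ,  0.    ,  1.    ]])}
{'fx': 478.91792979218565, 'fy': 478.91792979218565, 'cx': 253.888507174231, 'cy': 194.01681197571313, 'k1': -0.030874044230139862, 'T': array([[ 0.0253, -0.994 ,  0.1065,  0.4577],
       [-0.9997, -0.0249,  0.0047,  0.0036],
       [-0.002 , -0.1066, -0.9943,  1.4525],
       [ 0.    ,  0.    ,  0.    ,  1.    ]])}
{'t': 0.1, 'q': array([-1.271 ,  0.0533,  1.6142, -0.    ,  1.476 , -0.119 ]), 'dq': array([ 0.0014, -0.0021, -0.0033, -0.001 ,  0.0008,  0.    ]), 'effort': array([  0.0004, -39.4906, -37.1362,  -0.0001,   0.0039,  -0.    ]), 'tool_pos': array([ 0.254 , -0.5704,  0.1968]), 'tool_rot': array([-3.0712, -0.6527,  0.0003]), 'contact_force': array([ 1.6941, -0.2072,  0.4932]), 'wrist_torque': array([ 0.013 ,  0.0122, -0.0023]), 'grip_force': 0.0, 'opening': 0.08557588448272019} 0.0187
```

View pics/side0.png

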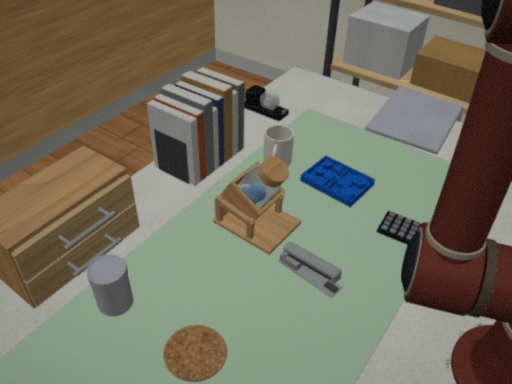

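View pics/top0.png

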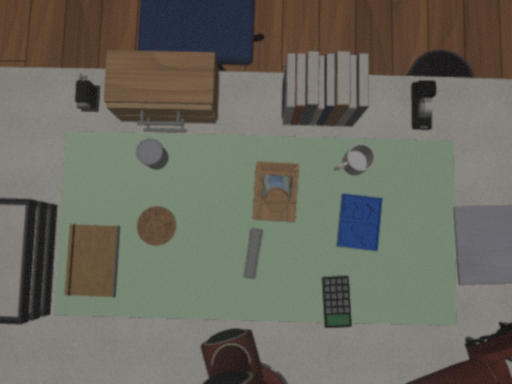

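The side view shows the lid at about (273,172), the coaster at (196,352) and the stapler at (312,268). The top view shows the lid at about (277,202) over the stand, the coaster at (157,226), the stapler at (253,253) and the mug at (358,160). The lid is bamboo on bamboo, so I need crops.

Create h.py:
```python
import cv2,numpy as np
from station import ctrl, imaging
np.set_printoptions(precision=4,suppress=True)
def ray(n,uv):
    p=imaging.camera_params(n);K=np.array([[p['fx'],0,p['cx']],[0,p['fy'],p['cy']],[0,0,1]])
    x=cv2.undistortPoints(np.array([[uv]],float),K,np.array([p['k1'],0,0,0]))[0,0]
    d=p['T'][:3,:3]@[x[0],x[1],1]; return p['T'][:3,3],d/np.linalg.norm(d)
def plane(n,uv,z):
    o,d=ray(n,uv); return o+d*(z-o[2])/d[2]
def tri(a,b):
    (o,d),(p,e)=ray('side',a),ray('top',b)
    s=np.linalg.lstsq(np.c_[d,-e],p-o,rcond=None)[0]
    A,B=o+d*s[0],p+e*s[1]; return (A+B)/2,np.linalg.norm(A-B)
def proj(n,X):
    p=imaging.camera_params(n);T=np.linalg.inv(p['T']);K=np.array([[p['fx'],0,p['cx']],[0,p['fy'],p['cy']],[0,0,1]])
    return cv2.projectPoints(np.array(X,float).reshape(-1,1,3),cv2.Rodrigues(T[:3,:3])[0],T[:3,3],K,np.array([p['k1'],0,0,0,0]))[0][:,0]
```

Run:
```python
from h import *
s=cv2.imread('pics/side0.png');t=cv2.imread('pics/top0.png')
a=cv2.resize(s[140:260,200:320],None,fx=5,fy=5,interpolation=2)[:, :400]
a=cv2.resize(s[145:255,210:305],(380,440),interpolation=2)
b=cv2.resize(t[155:230,243:308],(390,450),interpolation=2)[:440]
cv2.imwrite('pics/crop.png',np.hstack([a,b]))
for n,im,c in(('side',s,(196,352)),('top',t,(157,226))):
    h=cv2.cvtColor(im,cv2.COLOR_BGR2HSV)
    m=cv2.inRange(h,(3,70,30),(22,255,255)); k,l,st,ce=cv2.connectedComponentsWithStats(m)
    i=l[c[1],c[0]]; (x,y),ax,an=cv2.fitEllipse(max(cv2.findContours((l==i).astype('uint8'),0,1)[0],key=len))
    print(n,i,st[i],(x,y),ax,plane(n,(x,y),.008))
    print(h[c[1],c[0]],h[172,273] if n=='side' else h[202,277])
```

```text
side 26 [ 164  325   63   56 2774] (194.8129119873047, 352.79498291015625) (54.5715217590332, 62.772918701171875) [0.5042 0.3074 0.008 ]
[ 15 140 115] [ 17 123 137]
top 25 [ 137  207   39   38 1147] (156.0582733154297, 225.4606170654297) (36.982879638671875, 37.68794631958008) [0.5096 0.3032 0.008 ]
[ 13 114  94] [ 16 105 104]
```

View pics/crop.png

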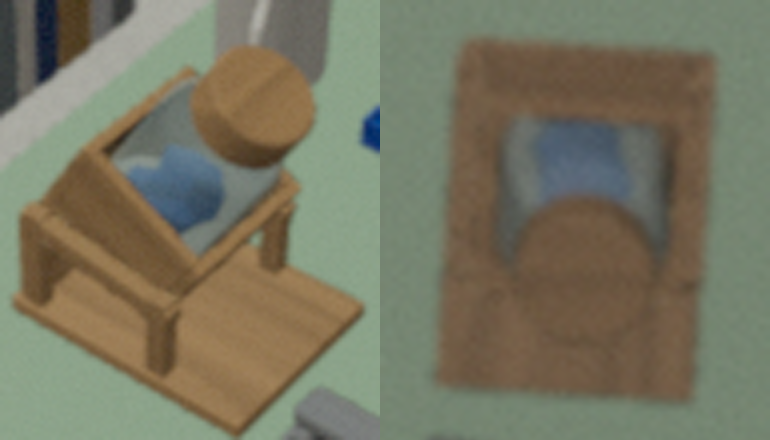

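The crop shows the side-view lid silhouette spanning crop x 190–315, y 45–167, clear of the background. The stand base corners are at crop (17,303), (238,432) and (362,312). In the top view the lid spans crop x 515–655, y 195–340. A cylinder is point-symmetric, so the silhouette centroid is the ray to its mid-height point.

Run:
```python
from h import *
s=cv2.imread('pics/side0.png')
L,F,R=[plane('side',(210+x/4,145+y/4),.015) for x,y in((17,301),(239,433),(363,311))]
print('corners',L,F,R,'len',np.linalg.norm(F-L),np.linalg.norm(R-F))
# front edge F-R? print yaw of both edges
e1=F-L;e2=R-F;print('ang',np.degrees(np.arctan2(e1[1],e1[0])),np.degrees(np.arctan2(e2[1],e2[0])))
C=(L+R)/2;print('centre',C)
h=cv2.cvtColor(s,cv2.COLOR_BGR2HSV)
m=cv2.inRange(h,(8,75,40),(24,255,255));m[188:]=0;m[:150]=0;m[:,:255]=0;m[:,293:]=0
k,l,st,ce=cv2.connectedComponentsWithStats(m);i=l[172,273]
hull=cv2.convexHull(max(cv2.findContours((l==i).astype('uint8'),0,1)[0],key=len)).astype(np.int32)
M=cv2.moments(hull);c=(M['m10']/M['m00'],M['m01']/M['m00']);print(st[i],c)
print('tri',tri(c,(277.2,199.7)))
v=s.copy();cv2.polylines(v,[hull],True,(0,0,255),1)
cv2.imwrite('pics/lidm.png',cv2.resize(v[140:200,240:310],(560,480),interpolation=0))
```

```text
corners [0.6951 0.012  0.015 ] [0.5293 0.0206 0.015 ] [ 0.5243 -0.1049  0.015 ] len 0.16601588883922047 0.125525373369214
ang 177.05272499189036 -92.25426162313865
centre [ 0.6097 -0.0464  0.015 ]
[258 156  31  31 699] (272.7769571639586, 171.1326932545544)
tri (array([ 0.5803, -0.0532,  0.1775]), np.float64(0.0006451281219621542))
```

View pics/lidm.png

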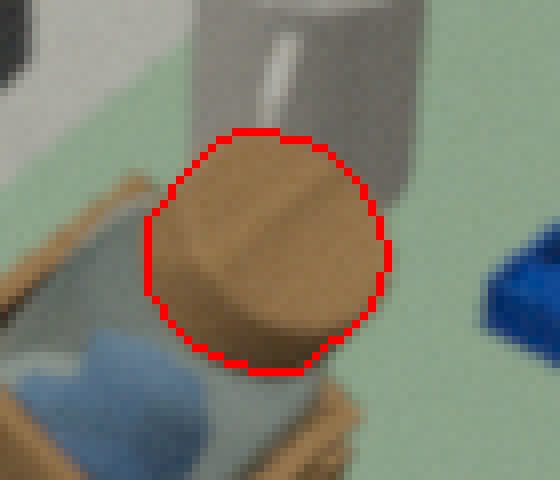

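Lid mid-point is (0.580, -0.053, 0.178), with a ray gap of 0.6 mm. The stand's x axis is at about -2.5°, and the silhouette sizes match. The coaster is at (0.507, 0.305). Next I work out the pre-grasp pose on the jar axis, with q6 near its upper end because unscrewing lowers q6.

Add to h.py:
```python
from scipy.spatial.transform import Rotation as Ro
P=np.array([.5803,-.0532,.1775]); a=np.radians(-2.5)
D=np.array([-np.cos(a)/2,-np.sin(a)/2,3**.5/2])
def frame(z,xang):
    x=np.array([np.cos(xang),np.sin(xang),0]);x-=z*(x@z);x/=np.linalg.norm(x)
    return np.c_[x,np.cross(z,x),z]
def rel(pos,R):
    o=ctrl.get_obs();R0=Ro.from_rotvec(o['tool_rot']).as_matrix()
    return R0.T@(pos-o['tool_pos']),Ro.from_matrix(R0.T@R).as_rotvec()
```

Run:
```python
from h import *
R=frame(-D,-1.37);o=ctrl.get_obs()
print('lift',rel(o['tool_pos']+[0,0,.13],R)[0]); print('pre',rel(P+.09*D,R)); 
R0=Ro.from_rotvec(o['tool_rot']).as_matrix();print(R0)
```

```text
lift [ 0.     -0.0002 -0.13  ]
pre (array([ 0.4682, -0.36  , -0.0579]), array([0.2592, 0.544 , 1.773 ]))
[[ 0.9136  0.4067 -0.0006]
 [ 0.4067 -0.9136  0.0017]
 [ 0.0002 -0.0018 -1.    ]]
```

Units first: shifts go in shares of 0.5 m and turns go in shares of 180 degrees. So 0.468 m is 0.936, 0.4 m is 0.8, 0.095 rad is 0.0302.

Request:
jog_arm(steps=[[[0.085, 0, 0, -0.08, 0, 0, 0], [0.085, 0, 0, -0.16, 0, 0, 0], [0.085, 0.06, -0.046, -0.2, 0.0054, 0.0115, 0.0376], [0.085, 0.2, -0.154, -0.2, 0.0191, 0.0382, 0.1273], [0.085, 0.2, -0.154, -0.2, 0.0191, 0.0382, 0.1273], [0.085, 0.32, -0.246, -0.2, 0.0302, 0.0637, 0.2069], [0.085, 0.32, -0.246, -0.2, 0.0302, 0.0637, 0.2069], [0.085, 0.44, -0.34, -0.2, 0.0414, 0.0859, 0.2801], [0.085, 0.44, -0.34, -0.2, 0.0414, 0.0859, 0.2801], [0.085, 0.56, -0.43, -0.2, 0.0497, 0.1041, 0.339], [0.085, 0.56, -0.43, -0.2, 0.0497, 0.1041, 0.339], [0.085, 0.68, -0.52, -0.2, 0.0605, 0.1273, 0.4138], [0.085, 0.68, -0.52, -0.2, 0.0605, 0.1273, 0.4138], [0.085, 0.8, -0.62, -0.16, 0.07, 0.148, 0.4838], [0.085, 0.8, -0.62, -0.16, 0.07, 0.148, 0.4838], [0.085, 0.936, -0.72, -0.116, 0.0824, 0.1732, 0.5644], [0.085, 0.936, -0.72, -0.116, 0.0824, 0.1732, 0.5644], [0.085, 0.936, -0.72, -0.116, 0.0824, 0.1732, 0.5644], [0.085, 0.936, -0.72, -0.116, 0.0824, 0.1732, 0.5644], [0.085, 0.936, -0.72, -0.116, 0.0824, 0.1732, 0.5644]]], clamp_n=30)

```text
t: 1.77
tool_pos: [0.5347, -0.0494, 0.2542]
tool_rot: [-2.118, 1.777, -0.584]
contact_force: [0.5, -1.3, -0.4]
opening: 0.0849
grip_force: 0.0
```

Run:
```python
from h import *
o=ctrl.get_obs();print(o['q'],o['t'],rel(P+.09*D,frame(-D,-1.37)),rel(P-.016*D,frame(-D,-1.37)))
for n in("side","top"): cv2.imwrite(f"pics/{n}1.png",imaging.get_image(n)[:,:,::-1])
a=cv2.resize(cv2.imread('pics/side1.png')[100:260,200:330],(390,480));b=cv2.resize(cv2.imread('pics/top1.png')[130:290,200:330],(390,480))
cv2.imwrite('pics/c1.png',np.hstack([a,b]))
```

```text
[-0.3087 -0.5972  2.1181  0.1467  1.119   2.6279] 1.7667 (array([ 0.002 , -0.0008, -0.0008]), array([0.0018, 0.0015, 0.0054])) (array([ 0.0022, -0.001 ,  0.1052]), array([0.0018, 0.0015, 0.0054]))
```

View pics/c1.png

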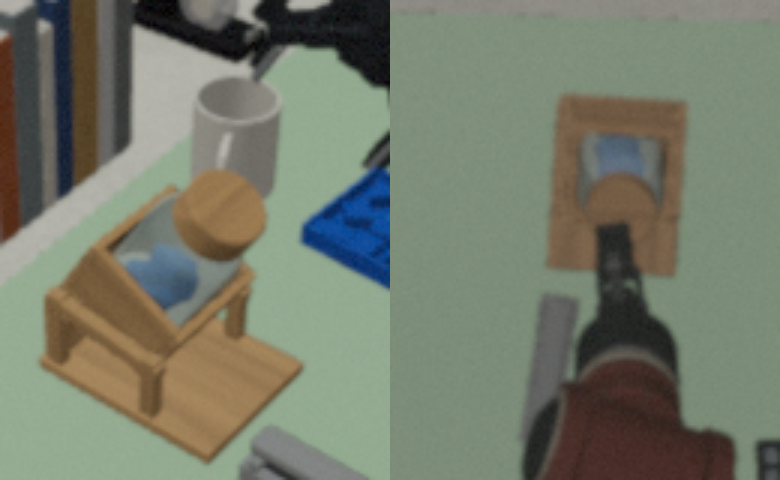

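The hand is at the side crop's top right, with finger tips around crop (375,150) and (265,65), pixels about (325,150) and (288,122). In the top view the gripper sits just in front of the lid. I check that the fingertip midpoint agrees with the projected TCP, then approach.

Run:
```python
from h import *
o=ctrl.get_obs();R=Ro.from_rotvec(o['tool_rot']).as_matrix()
X=[o['tool_pos']+R@[0,s*.042,-.013] for s in(-1,0,1)]
print(proj('side',X),proj('top',X)); print(proj('side',P),proj('top',P))
print('jar check',P-.134*D)
```

```text
[[279.3993 132.5186]
 [295.9545 145.6056]
 [312.4067 158.6468]] [[275.6408 201.8464]
 [277.9706 217.1018]
 [280.2345 231.9329]]
[[272.6029 171.1125]] [[277.2457 199.7893]]
jar check [ 0.6472 -0.0561  0.0615]
```

Converted, 0.05 m is 0.1, 0.045 m is 0.09, 0.005 rad is 0.0016.

Request:
jog_arm(steps=[[[0.085, 0.004, -0.002, 0.04, 0, 0, 0.0016], [0.085, 0.004, -0.002, 0.09, 0, 0, 0.0016], [0.085, 0.004, -0.002, 0.1, 0, 0, 0.0016], [0.085, 0.004, -0.002, 0.1, 0, 0, 0.0016], [0.085, 0.004, -0.002, 0.1, 0, 0, 0.0016]]], clamp_n=30)

```text
t: 2.28
tool_pos: [0.5613, -0.0561, 0.2138]
tool_rot: [-2.106, 1.788, -0.588]
contact_force: [0.1, -0.2, 0.1]
opening: 0.0849
grip_force: 0.0
```

Run:
```python
from h import *
o=ctrl.get_obs();print(o['q'],o['t'],rel(P-.016*D,frame(-D,-1.37)))
for n in("side","top"): cv2.imwrite(f"pics/{n}2.png",imaging.get_image(n)[:,:,::-1])
a=cv2.resize(cv2.imread('pics/side2.png')[110:210,230:330],(500,500),interpolation=2)
cv2.imwrite('pics/c2.png',a)
```

```text
[-0.302  -0.4958  2.1204  0.1483  1.0119  2.6305] 2.2833 (array([-0.0041,  0.0011,  0.0569]), array([ 0.0001, -0.0027, -0.0055]))
```

View pics/c2.png

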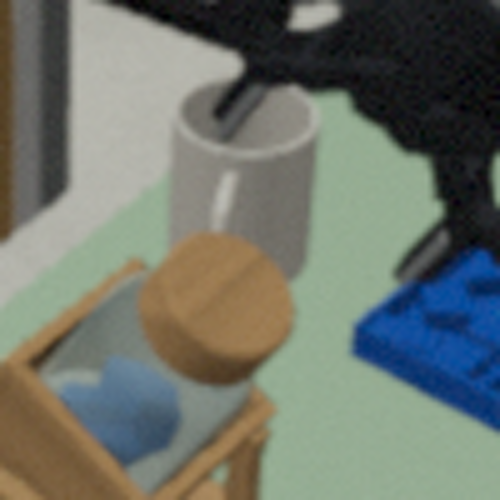

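The side crop shows the open finger tips at about px (275,135) and (312,164), straddling the lid axis above the lid at (273,171). I'll compare them with the projection after a still reading.

Request:
jog_arm(steps=[[[0.085, 0, 0, 0, 0, 0, 0], [0.085, 0, 0, 0, 0, 0, 0], [0.085, 0, 0, 0, 0, 0, 0]]])

```text
t: 2.63
tool_pos: [0.5616, -0.0548, 0.2143]
tool_rot: [-2.107, 1.785, -0.589]
contact_force: [-0.1, -0.0, 0.1]
opening: 0.0848
grip_force: 0.0
```

Run:
```python
from h import *
o=ctrl.get_obs();R=Ro.from_rotvec(o['tool_rot']).as_matrix();print(o['dq'])
print(rel(P-.016*D,frame(-D,-1.37)))
print(proj('side',[o['tool_pos']+R@[0,s*.045,-.013] for s in(-1,0,1)]))
```

```text
[ 0.0039  0.0048  0.0052  0.002  -0.002   0.0013]
(array([-0.003 ,  0.0019,  0.0572]), array([-0.0016, -0.0023, -0.0038]))
[[267.1748 143.4971]
 [284.1762 157.038 ]
 [301.0799 170.5285]]
```

The projection disagrees with my tip reading by about 12 px. I want this settled before going in, so I take both views with the projected TCP and lid marked.

Run:
```python
from h import *
o=ctrl.get_obs();R=Ro.from_rotvec(o['tool_rot']).as_matrix();p=o['tool_pos']
out=[]
for n,(x0,y0) in(('side',(235,110)),('top',(235,160))):
    im=cv2.resize(imaging.get_image(n)[y0:y0+90,x0:x0+80,::-1],(400,450),interpolation=2)
    for X,c in[(p+R@[0,s*.0425,-.013],(0,0,255)) for s in(-1,1)]+[(p,(0,255,255)),(P,(255,0,255)),(P+.014*D,(255,255,0))]:
        u=(proj(n,X)[0]+.5-[x0,y0])*5;cv2.circle(im,tuple(int(v) for v in u),3,c,-1)
    out.append(im)
cv2.imwrite('pics/c3.png',np.hstack(out));print(p)
```

```text
[ 0.5616 -0.0548  0.2143]
```

View pics/c3.png

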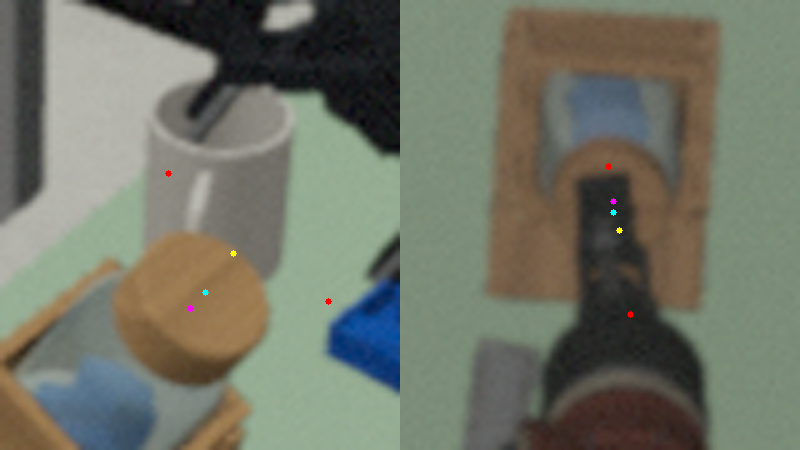

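The lid matches its mark. In the side view the open tips, at crop (200,135) and (375,275), centre on the lid axis but stand farther back than predicted. In the top view the finger, at about crop x 604, is a few mm left of the prediction. That is within the clearance, so I go in with the present line and then centre by touch, gripping lightly at two angles 90° apart.

Converted, 0.057 m is 0.114, -0.001 m is -0.002.

Request:
jog_arm(steps=[[[0.085, -0.002, 0.002, 0.03, 0, 0, 0], [0.085, -0.002, 0.002, 0.06, 0, 0, 0], [0.085, -0.002, 0.002, 0.084, 0, 0, 0], [0.085, -0.002, 0.002, 0.1, 0, 0, 0], [0.085, -0.002, 0.002, 0.114, 0, 0, 0], [0.085, -0.002, 0.002, 0.114, 0, 0, 0], [0.085, -0.002, 0.002, 0.114, 0, 0, 0]]], clamp_n=20)

```text
t: 3.32
tool_pos: [0.5889, -0.0552, 0.1633]
tool_rot: [-2.108, 1.786, -0.587]
contact_force: [-0.4, -0.4, 1.0]
opening: 0.0848
grip_force: 0.0
```

Run:
```python
from h import *
o=ctrl.get_obs();print(o['q'],rel(P-.016*D,frame(-D,-1.37)))
out=[]
for n,(x0,y0) in(('side',(235,110)),('top',(235,160))):
    out.append(cv2.resize(imaging.get_image(n)[y0:y0+90,x0:x0+80,::-1],(400,450),interpolation=2))
cv2.imwrite('pics/c4.png',np.hstack(out))
```

```text
[-0.2816 -0.3716  2.1185  0.1507  0.8885  2.6304] (array([-0.0016,  0.0001, -0.0007]), array([ 0.0001, -0.0014, -0.004 ]))
```

View pics/c4.png

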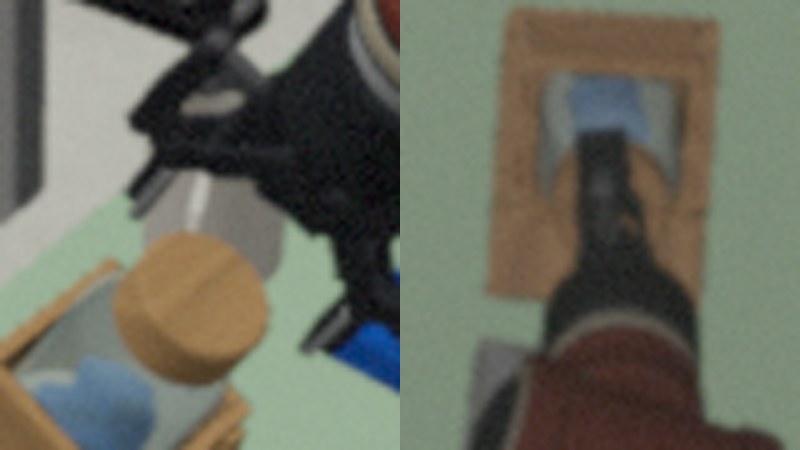

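In this view the tips are at crop (140,210) and (310,345), and they still look short of the lid's mid-height. The numbers put the TCP 2 mm past the rim. I settle it by touch: close only to 60 mm with 20 N and see whether the fingers stop at 63.

Request:
jog_arm(steps=[[[0.07, 0, 0, 0, 0, 0, 0], [0.07, 0, 0, 0, 0, 0, 0], [0.07, 0, 0, 0, 0, 0, 0], [0.06, 0, 0, 0, 0, 0, 0], [0.06, 0, 0, 0, 0, 0, 0], [0.06, 0, 0, 0, 0, 0, 0]]], clamp_n=20)

```text
t: 3.92
tool_pos: [0.589, -0.0553, 0.1635]
tool_rot: [-2.107, 1.786, -0.587]
contact_force: [0.0, 0.2, -0.0]
opening: 0.0598
grip_force: 0.0
```

Run:
```python
from h import *
o=ctrl.get_obs();R=Ro.from_rotvec(o['tool_rot']).as_matrix();print('F tool',R.T@o['contact_force'],rel(P-.016*D,frame(-D,-1.37)))
cv2.imwrite('pics/side5.png',imaging.get_image('side')[:,:,::-1]);cv2.imwrite('pics/top5.png',imaging.get_image('top')[:,:,::-1])
```

```text
F tool [-0.1505 -0.0295  0.0411] (array([-0.0018,  0.0002, -0.0005]), array([-0.0004, -0.0018, -0.0041]))
```

The fingers missed: they closed freely to 60 mm above the lid, as the picture suggested. The tips stand farther back than I took them to be. I open, advance 12 mm and test again.

Converted, 0.012 m is 0.024, 0.006 m is 0.012.

Request:
jog_arm(steps=[[[0.085, 0, 0, 0, 0, 0, 0], [0.085, 0, 0, 0, 0, 0, 0], [0.085, 0, 0, 0, 0, 0, 0], [0.085, 0, 0, 0.012, 0, 0, 0], [0.085, 0, 0, 0.024, 0, 0, 0], [0.085, 0, 0, 0.024, 0, 0, 0], [0.07, 0, 0, 0.024, 0, 0, 0], [0.07, 0, 0, 0.024, 0, 0, 0], [0.06, 0, 0, 0.024, 0, 0, 0], [0.06, 0, 0, 0.024, 0, 0, 0], [0.06, 0, 0, 0.024, 0, 0, 0]]], clamp_n=20)

```text
t: 4.93
tool_pos: [0.5955, -0.0556, 0.1539]
tool_rot: [-2.106, 1.785, -0.589]
contact_force: [1.5, 0.5, 0.9]
opening: 0.0617
grip_force: 22.0
```

Run:
```python
from h import *
o=ctrl.get_obs();R=Ro.from_rotvec(o['tool_rot']).as_matrix();print('F tool',R.T@o['contact_force'],rel(P-.016*D,frame(-D,-1.37)))
```

```text
F tool [-0.2112 -1.7546 -0.0332] (array([-0.002 ,  0.0011, -0.0121]), array([-0.0021, -0.0023, -0.0041]))
```

It grips at 62 mm with a side force of only 1.8 N, so tool y is centred. Finger overlap is between 0 and 12 mm. I advance 10 mm deeper, then turn 90° while open and grip lightly to check the other axis.

Converted, 0.01 m is 0.02, 0.005 m is 0.01, -1.57 rad is -0.4997.

Request:
jog_arm(steps=[[[0.085, 0, 0, 0, 0, 0, 0], [0.085, 0, 0, 0, 0, 0, 0], [0.085, 0, 0, 0, 0, 0, 0], [0.085, 0, 0, 0.01, 0, 0, -0.0318], [0.085, 0, 0, 0.02, 0, 0, -0.0637], [0.085, 0, 0, 0.02, 0, 0, -0.1592], [0.085, 0, 0, 0.02, 0, 0, -0.1592], [0.085, 0, 0, 0.02, 0, 0, -0.2546], [0.085, 0, 0, 0.02, 0, 0, -0.2546], [0.085, 0, 0, 0.02, 0, 0, -0.4997], [0.085, 0, 0, 0.02, 0, 0, -0.4997], [0.085, 0, 0, 0.02, 0, 0, -0.4997], [0.085, 0, 0, 0.02, 0, 0, -0.4997], [0.085, 0, 0, 0.02, 0, 0, -0.4997], [0.085, 0, 0, 0.02, 0, 0, -0.4997], [0.085, 0, 0, 0.02, 0, 0, -0.4997]]], clamp_n=20)

```text
t: 6.27
tool_pos: [0.5996, -0.0558, 0.1439]
tool_rot: [2.96, 0.252, 0.789]
contact_force: [-0.4, -0.5, 0.4]
opening: 0.0853
grip_force: 0.0
```

Run:
```python
from h import *
o=ctrl.get_obs();print(o['q'],P@D-o['tool_pos']@D)
```

```text
[-0.2759 -0.3195  2.1127  0.1528  0.8421  1.0526] 0.03881454841449125
```

Request:
jog_arm(steps=[[[0.07, 0, 0, 0, 0, 0, 0], [0.07, 0, 0, 0, 0, 0, 0], [0.06, 0, 0, 0, 0, 0, 0], [0.06, 0, 0, 0, 0, 0, 0], [0.06, 0, 0, 0, 0, 0, 0], [0.06, 0, 0, 0, 0, 0, 0]]], clamp_n=20)

```text
t: 6.77
tool_pos: [0.5992, -0.0539, 0.1441]
tool_rot: [2.967, 0.24, 0.789]
contact_force: [-5.9, 6.1, 4.5]
opening: 0.0628
grip_force: 20.4
```

Run:
```python
from h import *
o=ctrl.get_obs();R=Ro.from_rotvec(o['tool_rot']).as_matrix();print('F tool',R.T@o['contact_force'],'tau',R.T@o['wrist_torque'],rel(P-.038*D,frame(-D,-1.37+1.57)))
```

```text
F tool [-1.8565 -6.4037 -6.9829] tau [ 1.3594 -0.4907  0.0464] (array([ 0.0002,  0.0002, -0.0004]), array([-0.0025,  0.0011, -0.0749]))
```

On this axis the lid pushes the tool by -6.4 N along tool y, and the tool gave way about 2 mm. I shift 2.5 mm that way and recheck.

Converted, -0.0025 m is -0.005, -0.0012 m is -0.0024.

Request:
jog_arm(steps=[[[0.05, 0, -0.0024, 0, 0, 0, 0], [0.05, 0, -0.005, 0, 0, 0, 0], [0.05, 0, -0.005, 0, 0, 0, 0], [0.05, 0, -0.005, 0, 0, 0, 0]]], clamp_n=40)

```text
t: 7.1
tool_pos: [0.5994, -0.0534, 0.1446]
tool_rot: [2.962, 0.24, 0.79]
contact_force: [-5.2, -0.3, 3.6]
opening: 0.0618
grip_force: 42.3
```

Run:
```python
from h import *
o=ctrl.get_obs();R=Ro.from_rotvec(o['tool_rot']).as_matrix();print('F tool',R.T@o['contact_force'],'tau',R.T@o['wrist_torque'],o['q'])
```

```text
F tool [-2.7964 -0.0758 -5.6931] tau [ 0.208  -0.6065 -0.0652] [-0.2707 -0.3218  2.1134  0.149   0.8426  1.0678]
```

Balanced. Now the first unscrewing strokes, following 1.1 mm/rad along the axis.

Units first: shifts go in shares of 0.5 m and turns go in shares of 180 degrees. So -0.0018 m is -0.0036, -0.0017 m is -0.0034, -1.2 rad is -0.382.

Request:
jog_arm(steps=[[[0.05, 0, 0, -0.001, 0, 0, -0.0382], [0.05, 0, 0, -0.0014, 0, 0, -0.0764], [0.05, 0, 0, -0.0018, 0, 0, -0.1146], [0.05, 0, 0, -0.002, 0, 0, -0.1528], [0.05, 0, 0, -0.0024, 0, 0, -0.191], [0.05, 0, 0, -0.0026, 0, 0, -0.2292], [0.05, 0, 0, -0.0028, 0, 0, -0.2674], [0.05, 0, 0, -0.0032, 0, 0, -0.3056], [0.05, 0, 0, -0.0034, 0, 0, -0.3438], [0.05, 0, 0, -0.0036, 0, 0, -0.382], [0.05, 0, 0, -0.0036, 0, 0, -0.382]]], clamp_n=40)

```text
t: 8.02
tool_pos: [0.5991, -0.0537, 0.146]
tool_rot: [2.127, 1.726, 0.549]
contact_force: [1.5, -0.3, -1.0]
opening: 0.0616
grip_force: 43.6
```

Run:
```python
from h import *
o=ctrl.get_obs();R=Ro.from_rotvec(o['tool_rot']).as_matrix();print('F tool',R.T@o['contact_force'],'tau',R.T@o['wrist_torque'],o['q'])
```

```text
F tool [-0.1227  0.8512  1.5784] tau [ 0.0133 -0.1907 -0.0754] [-0.2714 -0.3253  2.1141  0.149   0.8437 -0.1343]
```

Forces are low. Continuing for 2.4 rad.

Converted, -0.0027 m is -0.0054, -0.0025 m is -0.005, -2.4 rad is -0.7639.

Request:
jog_arm(steps=[[[0.05, 0, 0, -0.0003, 0, 0, -0.0382], [0.05, 0, 0, -0.0005, 0, 0, -0.0764], [0.05, 0, 0, -0.0008, 0, 0, -0.1146], [0.05, 0, 0, -0.0011, 0, 0, -0.1528], [0.05, 0, 0, -0.0013, 0, 0, -0.191], [0.05, 0, 0, -0.0016, 0, 0, -0.2292], [0.05, 0, 0, -0.0019, 0, 0, -0.2674], [0.05, 0, 0, -0.0022, 0, 0, -0.3056], [0.05, 0, 0, -0.0024, 0, 0, -0.3438], [0.05, 0, 0, -0.0026, 0, 0, -0.382], [0.05, 0, 0, -0.003, 0, 0, -0.4202], [0.05, 0, 0, -0.0032, 0, 0, -0.4584], [0.05, 0, 0, -0.0034, 0, 0, -0.4966], [0.05, 0, 0, -0.0038, 0, 0, -0.5348], [0.05, 0, 0, -0.004, 0, 0, -0.573], [0.05, 0, 0, -0.0042, 0, 0, -0.6112], [0.05, 0, 0, -0.0046, 0, 0, -0.6494], [0.05, 0, 0, -0.0048, 0, 0, -0.6875], [0.05, 0, 0, -0.005, 0, 0, -0.7257], [0.05, 0, 0, -0.0054, 0, 0, -0.7639]]], clamp_n=40)

```text
t: 9.68
tool_pos: [0.6005, -0.0519, 0.1507]
tool_rot: [-0.804, 2.505, -0.248]
contact_force: [13.6, 5.5, -2.9]
opening: 0.0623
grip_force: 46.5
```

Run:
```python
from h import *
o=ctrl.get_obs();R=Ro.from_rotvec(o['tool_rot']).as_matrix();print('F tool',R.T@o['contact_force'],'tau',R.T@o['wrist_torque'],o['q'],P@D-o['tool_pos']@D)
```

```text
F tool [-11.6623  -1.4245   9.2941] tau [ 0.0866 -1.7958  0.2092] [-0.2702 -0.3314  2.1126  0.1548  0.8447 -2.5343] 0.033264283565188874
```

The x and z forces have grown to about 12 N, so it is time to release. I open, shift 1.5 mm towards the push (tool -x), and unwind q6 to regrip.

Converted, -0.0015 m is -0.003, 2 rad is 0.6366.

Request:
jog_arm(steps=[[[0.085, 0, 0, 0, 0, 0, 0], [0.085, 0, 0, 0, 0, 0, 0], [0.085, -0.003, 0, 0, 0, 0, 0], [0.085, -0.003, 0, 0, 0, 0, 0.1592], [0.085, -0.003, 0, 0, 0, 0, 0.1592], [0.085, -0.003, 0, 0, 0, 0, 0.1592], [0.085, -0.003, 0, 0, 0, 0, 0.1592], [0.085, -0.003, 0, 0, 0, 0, 0.6366], [0.085, -0.003, 0, 0, 0, 0, 0.6366], [0.085, -0.003, 0, 0, 0, 0, 0.6366], [0.085, -0.003, 0, 0, 0, 0, 0.6366], [0.085, -0.003, 0, 0, 0, 0, 0.6366], [0.085, -0.003, 0, 0, 0, 0, 0.6366], [0.085, -0.003, 0, 0, 0, 0, 0.6366], [0.085, -0.003, 0, 0, 0, 0, 0.6366], [0.085, -0.003, 0, 0, 0, 0, 0.6366], [0.085, -0.003, 0, 0, 0, 0, 0.6366], [0.085, -0.003, 0, 0, 0, 0, 0.6366], [0.085, -0.003, 0, 0, 0, 0, 0.6366], [0.085, -0.003, 0, 0, 0, 0, 0.6366]]], clamp_n=20)

```text
t: 11.35
tool_pos: [0.5982, -0.0524, 0.1483]
tool_rot: [1.715, 2.073, 0.433]
contact_force: [0.5, -0.5, -0.5]
opening: 0.0851
grip_force: 0.0
```

Request:
jog_arm(steps=[[[0.085, 0, 0, 0, 0, 0, 0.7639], [0.085, 0, 0, 0, 0, 0, 0.7639], [0.085, 0, 0, 0, 0, 0, 0.7639], [0.085, 0, 0, 0, 0, 0, 0.7639], [0.085, 0, 0, 0, 0, 0, 0.7639], [0.085, 0, 0, 0, 0, 0, 0.7639], [0.085, 0, 0, 0, 0, 0, 0.7639], [0.085, 0, 0, 0, 0, 0, 0.7639], [0.085, 0, 0, 0, 0, 0, 0.7639], [0.085, 0, 0, 0, 0, 0, 0.7639], [0.085, 0, 0, 0, 0, 0, 0.7639], [0.085, 0, 0, 0, 0, 0, 0.7639], [0.085, 0, 0, 0, 0, 0, 0.7639], [0.085, 0, 0, 0, 0, 0, 0.7639], [0.085, 0, 0, 0, 0, 0, 0.7639], [0.085, 0, 0, 0, 0, 0, 0.7639], [0.085, 0, 0, 0, 0, 0, 0.7639], [0.085, 0, 0, 0, 0, 0, 0.7639], [0.085, 0, 0, 0, 0, 0, 0.7639], [0.085, 0, 0, 0, 0, 0, 0.7639]]])

```text
t: 13.02
tool_pos: [0.5983, -0.0524, 0.1484]
tool_rot: [-2.76, 0.913, -0.75]
contact_force: [-1.2, 0.3, -0.4]
opening: 0.0856
grip_force: 0.0
```

Run:
```python
from h import *
o=ctrl.get_obs();R=Ro.from_rotvec(o['tool_rot']).as_matrix();print('F tool',R.T@o['contact_force'],o['q'],R[:,2],D,P@D-o['tool_pos']@D)
```

```text
F tool [-1.136   0.5233 -0.2868] [-0.2693 -0.3297  2.1129  0.1472  0.8507  1.8722] [ 0.4996 -0.0235 -0.8659] [-0.4995  0.0218  0.866 ] 0.03419341773448026
```

Converted, 0.95 rad is 0.3024.

Request:
jog_arm(steps=[[[0.085, 0, 0, 0, 0, 0, 0.3024], [0.085, 0, 0, 0, 0, 0, 0.3024], [0.085, 0, 0, 0, 0, 0, 0.3024], [0.085, 0, 0, 0, 0, 0, 0.3024], [0.085, 0, 0, 0, 0, 0, 0.3024], [0.085, 0, 0, 0, 0, 0, 0.3024], [0.085, 0, 0, 0, 0, 0, 0.3024], [0.085, 0, 0, 0, 0, 0, 0.3024], [0.07, 0, 0, 0, 0, 0, 0.3024], [0.07, 0, 0, 0, 0, 0, 0.3024], [0.05, 0, 0, 0, 0, 0, 0.3024], [0.05, 0, 0, 0, 0, 0, 0.3024], [0.05, 0, 0, 0, 0, 0, 0.3024], [0.05, 0, 0, 0, 0, 0, 0.3024]]], clamp_n=30)

```text
t: 14.18
tool_pos: [0.5985, -0.0524, 0.149]
tool_rot: [-1.92, 1.948, -0.54]
contact_force: [-2.7, -0.0, 3.0]
opening: 0.0618
grip_force: 31.9
```

Run:
```python
from h import *
o=ctrl.get_obs();R=Ro.from_rotvec(o['tool_rot']).as_matrix();print('F tool',R.T@o['contact_force'],R.T@o['wrist_torque'],o['q'],P@D-o['tool_pos']@D)
```

```text
F tool [ 0.132   0.8156 -3.9221] [-0.5515  0.0681 -0.0659] [-0.2693 -0.33    2.1123  0.1472  0.8509  2.8185] 0.03380220528983113
```

Well centred. Second stroke.

Converted, -0.0029 m is -0.0058, -0.0027 m is -0.0054, -2.4 rad is -0.7639.

Request:
jog_arm(steps=[[[0.05, 0, 0, -0.0006, 0, 0, -0.0382], [0.05, 0, 0, -0.001, 0, 0, -0.0764], [0.05, 0, 0, -0.0012, 0, 0, -0.1146], [0.05, 0, 0, -0.0016, 0, 0, -0.1528], [0.05, 0, 0, -0.0018, 0, 0, -0.191], [0.05, 0, 0, -0.002, 0, 0, -0.2292], [0.05, 0, 0, -0.0024, 0, 0, -0.2674], [0.05, 0, 0, -0.0026, 0, 0, -0.3056], [0.05, 0, 0, -0.0028, 0, 0, -0.3438], [0.05, 0, 0, -0.0032, 0, 0, -0.382], [0.05, 0, 0, -0.0034, 0, 0, -0.4202], [0.05, 0, 0, -0.0036, 0, 0, -0.4584], [0.05, 0, 0, -0.004, 0, 0, -0.4966], [0.05, 0, 0, -0.0042, 0, 0, -0.5348], [0.05, 0, 0, -0.0044, 0, 0, -0.573], [0.05, 0, 0, -0.0048, 0, 0, -0.6112], [0.05, 0, 0, -0.005, 0, 0, -0.6494], [0.05, 0, 0, -0.0052, 0, 0, -0.6875], [0.05, 0, 0, -0.0054, 0, 0, -0.7257], [0.05, 0, 0, -0.0058, 0, 0, -0.7639]]], clamp_n=40)

```text
t: 15.85
tool_pos: [0.5974, -0.0525, 0.1516]
tool_rot: [2.596, 1.128, 0.683]
contact_force: [-1.0, -0.4, 2.6]
opening: 0.0619
grip_force: 42.7
```

Run:
```python
from h import *
o=ctrl.get_obs();R=Ro.from_rotvec(o['tool_rot']).as_matrix();print('F tool',R.T@o['contact_force'],'tau',R.T@o['wrist_torque'],o['q'],P@D-o['tool_pos']@D)
```

```text
F tool [-0.0337  0.6356 -2.7066] tau [ 0.0883 -0.2091  0.0144] [-0.2701 -0.3368  2.1131  0.1471  0.8559  0.4132] 0.030928783268292848
```

Converted, -0.0029 m is -0.0058, -0.0027 m is -0.0054, -2.4 rad is -0.7639.

Request:
jog_arm(steps=[[[0.05, 0, 0, -0.0006, 0, 0, -0.0382], [0.05, 0, 0, -0.001, 0, 0, -0.0764], [0.05, 0, 0, -0.0012, 0, 0, -0.1146], [0.05, 0, 0, -0.0016, 0, 0, -0.1528], [0.05, 0, 0, -0.0018, 0, 0, -0.191], [0.05, 0, 0, -0.002, 0, 0, -0.2292], [0.05, 0, 0, -0.0024, 0, 0, -0.2674], [0.05, 0, 0, -0.0026, 0, 0, -0.3056], [0.05, 0, 0, -0.0028, 0, 0, -0.3438], [0.05, 0, 0, -0.0032, 0, 0, -0.382], [0.05, 0, 0, -0.0034, 0, 0, -0.4202], [0.05, 0, 0, -0.0036, 0, 0, -0.4584], [0.05, 0, 0, -0.004, 0, 0, -0.4966], [0.05, 0, 0, -0.0042, 0, 0, -0.5348], [0.05, 0, 0, -0.0044, 0, 0, -0.573], [0.05, 0, 0, -0.0048, 0, 0, -0.6112], [0.05, 0, 0, -0.005, 0, 0, -0.6494], [0.05, 0, 0, -0.0052, 0, 0, -0.6875], [0.05, 0, 0, -0.0054, 0, 0, -0.7257], [0.05, 0, 0, -0.0058, 0, 0, -0.7639]]], clamp_n=40)

```text
t: 17.52
tool_pos: [0.5961, -0.0522, 0.1542]
tool_rot: [-0.102, 2.615, -0.06]
contact_force: [0.3, -0.2, 0.8]
opening: 0.0616
grip_force: 43.0
```

Run:
```python
from h import *
o=ctrl.get_obs();R=Ro.from_rotvec(o['tool_rot']).as_matrix();print('F tool',R.T@o['contact_force'],'tau',R.T@o['wrist_torque'],o['q'],P@D-o['tool_pos']@D)
```

```text
F tool [-0.6478 -0.2867 -0.5299] tau [-0.1049  0.0606  0.0591] [-0.2707 -0.3436  2.1139  0.1474  0.8616 -1.9866] 0.028070144535977698
```

That makes 8.4 rad so far, about 9 mm of rise, with tiny forces. I regrip by turning back 2.5 rad.

Converted, 1.7 rad is 0.5411.

Request:
jog_arm(steps=[[[0.085, 0, 0, 0, 0, 0, 0], [0.085, 0, 0, 0, 0, 0, 0], [0.085, 0, 0, 0, 0, 0, 0], [0.085, 0, 0, 0, 0, 0, 0.0382], [0.085, 0, 0, 0, 0, 0, 0.5411], [0.085, 0, 0, 0, 0, 0, 0.5411], [0.085, 0, 0, 0, 0, 0, 0.5411], [0.085, 0, 0, 0, 0, 0, 0.5411], [0.085, 0, 0, 0, 0, 0, 0.5411], [0.085, 0, 0, 0, 0, 0, 0.5411], [0.085, 0, 0, 0, 0, 0, 0.5411], [0.085, 0, 0, 0, 0, 0, 0.5411], [0.085, 0, 0, 0, 0, 0, 0.5411], [0.085, 0, 0, 0, 0, 0, 0.5411], [0.085, 0, 0, 0, 0, 0, 0.5411], [0.085, 0, 0, 0, 0, 0, 0.5411], [0.085, 0, 0, 0, 0, 0, 0.5411], [0.085, 0, 0, 0, 0, 0, 0.5411], [0.085, 0, 0, 0, 0, 0, 0.5411], [0.085, 0, 0, 0, 0, 0, 0.5411]]], clamp_n=30)

```text
t: 19.18
tool_pos: [0.5955, -0.0522, 0.1534]
tool_rot: [1.976, 1.868, 0.506]
contact_force: [0.5, 0.6, 0.1]
opening: 0.0851
grip_force: 0.0
```

Request:
jog_arm(steps=[[[0.085, 0, 0, 0, 0, 0, 0.2546], [0.085, 0, 0, 0, 0, 0, 0.2546], [0.085, 0, 0, 0, 0, 0, 0.2546], [0.085, 0, 0, 0, 0, 0, 0.2546], [0.085, 0, 0, 0, 0, 0, 0.2546], [0.085, 0, 0, 0, 0, 0, 0.2546], [0.085, 0, 0, 0, 0, 0, 0.2546], [0.085, 0, 0, 0, 0, 0, 0.2546], [0.07, 0, 0, 0, 0, 0, 0.2546], [0.07, 0, 0, 0, 0, 0, 0.2546], [0.05, 0, 0, 0, 0, 0, 0.2546], [0.05, 0, 0, 0, 0, 0, 0.2546], [0.05, 0, 0, 0, 0, 0, 0.2546], [0.05, 0, 0, 0, 0, 0, 0.2546]]])

```text
t: 20.35
tool_pos: [0.5956, -0.0524, 0.154]
tool_rot: [2.672, 0.997, 0.704]
contact_force: [-4.1, -1.4, 4.2]
opening: 0.0622
grip_force: 31.9
```

Run:
```python
from h import *
o=ctrl.get_obs();R=Ro.from_rotvec(o['tool_rot']).as_matrix();print('F tool',R.T@o['contact_force'],R.T@o['wrist_torque'],o['q'],P@D-o['tool_pos']@D)
```

```text
F tool [-2.1066  0.1352 -5.6234] [ 0.2181 -0.4807 -0.0777] [-0.2709 -0.3439  2.1141  0.1464  0.8631  0.5193] 0.027968096387672253
```

Converted, -0.0029 m is -0.0058, -0.0027 m is -0.0054, -2.4 rad is -0.7639.

Request:
jog_arm(steps=[[[0.05, 0, 0, -0.0006, 0, 0, -0.0382], [0.05, 0, 0, -0.001, 0, 0, -0.0764], [0.05, 0, 0, -0.0012, 0, 0, -0.1146], [0.05, 0, 0, -0.0016, 0, 0, -0.1528], [0.05, 0, 0, -0.0018, 0, 0, -0.191], [0.05, 0, 0, -0.002, 0, 0, -0.2292], [0.05, 0, 0, -0.0024, 0, 0, -0.2674], [0.05, 0, 0, -0.0026, 0, 0, -0.3056], [0.05, 0, 0, -0.0028, 0, 0, -0.3438], [0.05, 0, 0, -0.0032, 0, 0, -0.382], [0.05, 0, 0, -0.0034, 0, 0, -0.4202], [0.05, 0, 0, -0.0036, 0, 0, -0.4584], [0.05, 0, 0, -0.004, 0, 0, -0.4966], [0.05, 0, 0, -0.0042, 0, 0, -0.5348], [0.05, 0, 0, -0.0044, 0, 0, -0.573], [0.05, 0, 0, -0.0048, 0, 0, -0.6112], [0.05, 0, 0, -0.005, 0, 0, -0.6494], [0.05, 0, 0, -0.0052, 0, 0, -0.6875], [0.05, 0, 0, -0.0054, 0, 0, -0.7257], [0.05, 0, 0, -0.0058, 0, 0, -0.7639]]], clamp_n=40)

```text
t: 22.02
tool_pos: [0.5949, -0.0521, 0.157]
tool_rot: [0.029, 2.615, -0.025]
contact_force: [0.3, 1.0, 2.4]
opening: 0.0617
grip_force: 42.9
```

Request:
jog_arm(steps=[[[0.05, 0, 0, -0.0003, 0, 0, -0.0382], [0.05, 0, 0, -0.0005, 0, 0, -0.0764], [0.05, 0, 0, -0.0008, 0, 0, -0.1146], [0.05, 0, 0, -0.001, 0, 0, -0.1528], [0.05, 0, 0, -0.0014, 0, 0, -0.191], [0.05, 0, 0, -0.0016, 0, 0, -0.2292], [0.05, 0, 0, -0.002, 0, 0, -0.2674], [0.05, 0, 0, -0.002, 0, 0, -0.2674]]])

```text
t: 22.68
tool_pos: [0.594, -0.0519, 0.1576]
tool_rot: [-1.05, 2.435, -0.312]
contact_force: [-2.0, 0.3, 2.4]
opening: 0.062
grip_force: 43.0
```

Run:
```python
from h import *
o=ctrl.get_obs();R=Ro.from_rotvec(o['tool_rot']).as_matrix();print('F tool',R.T@o['contact_force'],'tau',R.T@o['wrist_torque'],o['q'],P@D-o['tool_pos']@D)
```

```text
F tool [ 0.1539  0.5455 -3.1252] tau [-0.236   0.0743 -0.0484] [-0.2714 -0.353   2.115   0.1471  0.8705 -2.7222] 0.024058357713884926
```

Total is 11.64 rad. I test with a gentle 4 mm lift along the axis.

Converted, -0.004 m is -0.008, -0.003 m is -0.006.

Request:
jog_arm(steps=[[[0.05, 0, 0, -0.002, 0, 0, 0], [0.05, 0, 0, -0.004, 0, 0, 0], [0.05, 0, 0, -0.006, 0, 0, 0], [0.05, 0, 0, -0.008, 0, 0, 0], [0.05, 0, 0, -0.008, 0, 0, 0]]], clamp_n=40)

```text
t: 23.1
tool_pos: [0.5913, -0.0519, 0.1601]
tool_rot: [-1.047, 2.438, -0.311]
contact_force: [0.4, 0.8, -1.1]
opening: 0.0614
grip_force: 43.7
```

Run:
```python
from h import *
o=ctrl.get_obs();R=Ro.from_rotvec(o['tool_rot']).as_matrix();print('F tool',R.T@o['contact_force'],'tau',R.T@o['wrist_torque'],P@D-o['tool_pos']@D)
```

```text
F tool [-0.4381  0.7394  1.1494] tau [-0.2226  0.0821 -0.0374] 0.020559857058832648
```

No resistance, so it is free. I lift it off along the axis.

Converted, -0.085 m is -0.17, -0.075 m is -0.15.

Request:
jog_arm(steps=[[[0.05, 0, 0, -0.012, 0, 0, 0], [0.05, 0, 0, -0.028, 0, 0, 0], [0.05, 0, 0, -0.052, 0, 0, 0], [0.05, 0, 0, -0.084, 0, 0, 0], [0.05, 0, 0, -0.12, 0, 0, 0], [0.05, 0, 0, -0.15, 0, 0, 0], [0.05, 0, 0, -0.17, 0, 0, 0], [0.05, 0, 0, -0.17, 0, 0, 0], [0.05, 0, 0, -0.17, 0, 0, 0]]], clamp_n=40)

```text
t: 23.85
tool_pos: [0.5491, -0.0502, 0.2348]
tool_rot: [-1.047, 2.436, -0.313]
contact_force: [0.8, -0.2, -1.1]
opening: 0.0616
grip_force: 44.3
```

Run:
```python
from h import *
o=ctrl.get_obs();R=Ro.from_rotvec(o['tool_rot']).as_matrix();p=o['tool_pos']
print('F',o['contact_force'],o['q'])
x=R[:,0];ang=np.arctan2(x[1],x[0]);print('xang',ang)
out=[]
for n,(x0,y0) in(('side',(255,60)),('top',(225,140))):
    im=cv2.resize(imaging.get_image(n)[y0:y0+110,x0:x0+95,::-1],(380,440),interpolation=2);out.append(im)
cv2.imwrite('pics/c6.png',np.hstack(out))
Rt=frame(np.array([0,0,-1.]),ang);print(rel(np.array([.507,.305,.16]),Rt))
```

```text
F [ 0.7768 -0.1972 -1.1244] [-0.2975 -0.5481  2.1202  0.1423  1.0618 -2.7174]
xang -2.258876507427544
(array([-0.2102,  0.2961,  0.0341]), array([-0.4074,  0.3274, -0.0691]))
```

View pics/c6.png

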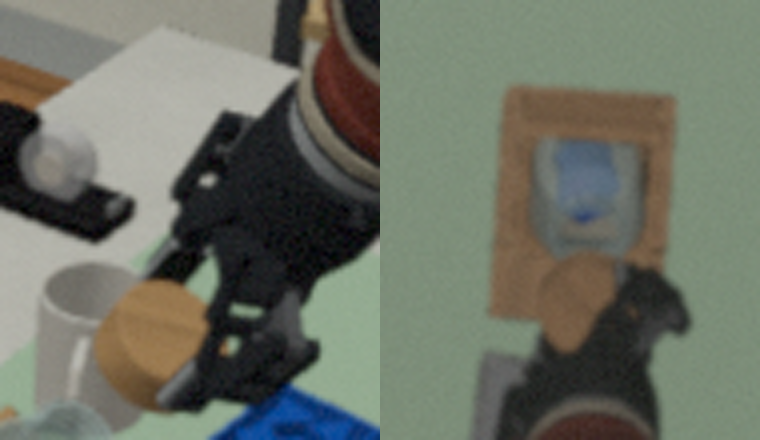

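The picture shows the lid held between the pads and off the jar: side crop lid about (155,345), top crop lid about (580,302). I triangulate where it sits relative to the TCP.

Run:
```python
from h import *
o=ctrl.get_obs();R=Ro.from_rotvec(o['tool_rot']).as_matrix()
for a in((255+155/4,60+345/4),(255+158/4,60+343/4)):
    L,g=tri(a,(225+200/4,140+302/4)); print(L,g,R.T@(L-o['tool_pos']))
```

```text
[ 0.5312 -0.045   0.2686] 0.0025976253260337765 [-0.0048  0.0008 -0.0399]
[ 0.5305 -0.0452  0.2701] 0.003931295887590186 [-0.0047  0.0005 -0.0415]
```

Cameras and kinematics agree: the lid's mid-point is about 38 mm behind the TCP, so the rim should touch the cork at a TCP z of about -0.016. The missed grip test puts the finger tips above the rim. I carry it over the coaster, levelling it on the way.

Converted, 0.296 m is 0.592, -0.18 m is -0.36, -0.407 rad is -0.1296.

Request:
jog_arm(steps=[[[0.05, -0.03, 0.042, 0, -0.0095, 0.0076, -0.0016], [0.05, -0.07, 0.1, 0.008, -0.0223, 0.0175, -0.0038], [0.05, -0.116, 0.16, 0.018, -0.035, 0.0286, -0.006], [0.05, -0.16, 0.224, 0.026, -0.0493, 0.0395, -0.0083], [0.05, -0.2, 0.282, 0.032, -0.0621, 0.0497, -0.0105], [0.05, -0.24, 0.34, 0.04, -0.0742, 0.0595, -0.0127], [0.05, -0.28, 0.396, 0.046, -0.0859, 0.0694, -0.0146], [0.05, -0.32, 0.452, 0.052, -0.0987, 0.0796, -0.0169], [0.05, -0.36, 0.508, 0.058, -0.1114, 0.0891, -0.0191], [0.05, -0.39, 0.552, 0.064, -0.121, 0.0968, -0.0207], [0.05, -0.41, 0.58, 0.066, -0.1273, 0.1019, -0.0216], [0.05, -0.42, 0.592, 0.068, -0.1296, 0.1041, -0.022], [0.05, -0.42, 0.592, 0.068, -0.1296, 0.1041, -0.022], [0.05, -0.42, 0.592, 0.068, -0.1296, 0.1041, -0.022], [0.05, -0.42, 0.592, 0.068, -0.1296, 0.1041, -0.022]]], clamp_n=40)

```text
t: 25.2
tool_pos: [0.5074, 0.3037, 0.1609]
tool_rot: [-1.34, 2.839, -0.003]
contact_force: [-0.3, -0.2, -0.4]
opening: 0.0616
grip_force: 44.3
```

Run:
```python
from h import *
o=ctrl.get_obs();print('F',o['contact_force'],o['q'])
Rt=frame(np.array([0,0,-1.]),-2.259);print(rel(np.array([.507,.305,.01]),Rt))
```

```text
F [-0.2708 -0.1703 -0.3857] [ 0.4145 -0.0023  1.7314 -0.0018  1.4107 -2.0379]
(array([-0.0006,  0.0015,  0.1509]), array([-0.0024,  0.0009, -0.0007]))
```

Converted, 0.156 m is 0.312, 0.15 m is 0.3.

Request:
jog_arm(steps=[[[0.05, 0, 0.002, 0.04, 0, 0, 0], [0.05, 0, 0.002, 0.1, 0, 0, 0], [0.05, 0, 0.002, 0.16, 0, 0, 0], [0.05, 0, 0.002, 0.22, 0, 0, 0], [0.05, 0, 0.002, 0.27, 0, 0, 0], [0.05, 0, 0.002, 0.3, 0, 0, 0], [0.05, 0, 0.002, 0.312, 0, 0, 0], [0.05, 0, 0.002, 0.312, 0, 0, 0], [0.05, 0, 0.002, 0.312, 0, 0, 0]]], clamp_n=40)

```text
t: 25.95
tool_pos: [0.5078, 0.305, 0.0062]
tool_rot: [-1.339, 2.838, -0.002]
contact_force: [-0.5, 0.5, -0.6]
opening: 0.0616
grip_force: 44.3
```

Run:
```python
from h import *
o=ctrl.get_obs();print('F',o['contact_force'])
out=[]
for n,(x0,y0) in(('side',(150,290)),('top',(115,180))):
    im=cv2.resize(imaging.get_image(n)[y0:y0+94,x0:x0+95,::-1],(380,376),interpolation=2);out.append(im)
cv2.imwrite('pics/c7.png',np.hstack(out))
```

```text
F [-0.5223  0.4962 -0.6391]
```

View pics/c7.png

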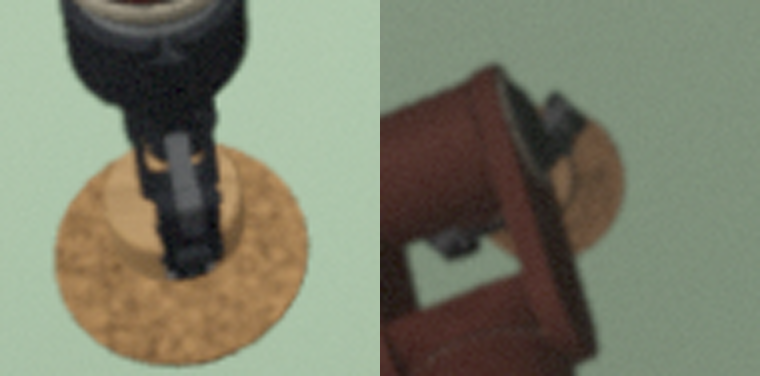

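The side crop shows the lid, level, at crop (172,218) over the coaster centre (182,253). The 9 px vertical gap matches the remaining 20 mm of height. I lower it by feel.

Converted, 0.016 m is 0.032, 0.014 m is 0.028.

Request:
jog_arm(steps=[[[0.05, 0, 0, 0.01, 0, 0, 0], [0.05, 0, 0, 0.02, 0, 0, 0], [0.05, 0, 0, 0.028, 0, 0, 0], [0.05, 0, 0, 0.032, 0, 0, 0], [0.05, 0, 0, 0.032, 0, 0, 0], [0.05, 0, 0, 0.032, 0, 0, 0]]], clamp_n=40)

```text
t: 26.55
tool_pos: [0.5067, 0.3052, -0.0114]
tool_rot: [-1.342, 2.839, -0.002]
contact_force: [-0.2, -0.2, -0.6]
opening: 0.062
grip_force: 44.3
```

Request:
jog_arm(steps=[[[0.05, 0, 0, 0.002, 0, 0, 0], [0.05, 0, 0, 0.004, 0, 0, 0], [0.05, 0, 0, 0.004, 0, 0, 0]]])

```text
t: 26.8
tool_pos: [0.5069, 0.3053, -0.0131]
tool_rot: [-1.341, 2.839, -0.002]
contact_force: [0.6, 0.6, -0.4]
opening: 0.0614
grip_force: 44.3
```

Request:
jog_arm(steps=[[[0.05, 0, 0, 0.002, 0, 0, 0], [0.05, 0, 0, 0.004, 0, 0, 0], [0.05, 0, 0, 0.004, 0, 0, 0]]])

```text
t: 27.05
tool_pos: [0.5068, 0.3052, -0.0152]
tool_rot: [-1.341, 2.839, -0.002]
contact_force: [-0.6, -0.0, -1.0]
opening: 0.0615
grip_force: 44.3
```

Converted, 0.0015 m is 0.003, 0.001 m is 0.002.

Request:
jog_arm(steps=[[[0.05, 0, 0, 0.002, 0, 0, 0], [0.05, 0, 0, 0.003, 0, 0, 0], [0.05, 0, 0, 0.003, 0, 0, 0]]])

```text
t: 27.3
tool_pos: [0.5071, 0.3053, -0.0161]
tool_rot: [-1.341, 2.839, -0.002]
contact_force: [-0.9, -0.4, 1.1]
opening: 0.0616
grip_force: 44.5
```

Request:
jog_arm(steps=[[[0.05, 0, 0, 0.002, 0, 0, 0], [0.05, 0, 0, 0.003, 0, 0, 0], [0.05, 0, 0, 0.003, 0, 0, 0]]])

```text
t: 27.55
tool_pos: [0.5076, 0.3056, -0.0162]
tool_rot: [-1.341, 2.838, -0.002]
contact_force: [-3.0, -3.2, 8.3]
opening: 0.0613
grip_force: 45.2
```

Contact came at TCP z = -0.016, as predicted, with 8 N. I ease off, let go and retreat straight up.

Converted, -0.25 m is -0.5, -0.22 m is -0.44.

Request:
jog_arm(steps=[[[0.05, 0, 0, -0.003, 0, 0, 0], [0.05, 0, 0, -0.003, 0, 0, 0], [0.085, 0, 0, -0.003, 0, 0, 0], [0.085, 0, 0, -0.003, 0, 0, 0], [0.085, 0, 0, -0.003, 0, 0, 0], [0.085, 0, 0, -0.003, 0, 0, 0], [0.085, 0, 0, -0.02, 0, 0, 0], [0.085, 0, 0, -0.05, 0, 0, 0], [0.085, 0, 0, -0.12, 0, 0, 0], [0.085, 0, 0, -0.2, 0, 0, 0], [0.085, 0, 0, -0.28, 0, 0, 0], [0.085, 0, 0, -0.36, 0, 0, 0], [0.085, 0, 0, -0.44, 0, 0, 0], [0.085, -0.06, 0, -0.5, 0, 0, 0], [0.085, -0.06, 0, -0.5, 0, 0, 0], [0.085, -0.06, 0, -0.5, 0, 0, 0]]], clamp_n=20)

```text
t: 28.88
tool_pos: [0.5272, 0.3297, 0.2359]
tool_rot: [-1.34, 2.833, -0.002]
contact_force: [0.4, 0.0, -0.5]
opening: 0.0848
grip_force: 0.0
```

Run:
```python
from h import *
o=ctrl.get_obs();print('F',o['contact_force'],o['dq'])
out=[]
for n,(x0,y0) in(('side',(150,290)),('top',(115,180))):
    im=cv2.resize(imaging.get_image(n)[y0:y0+94,x0:x0+95,::-1],(380,376),interpolation=2);out.append(im)
cv2.imwrite('pics/c8.png',np.hstack(out))
```

```text
F [ 0.3934  0.0104 -0.527 ] [-0.0085  0.0211  0.0975 -0.0014  0.0016 -0.0013]
```

View pics/c8.png

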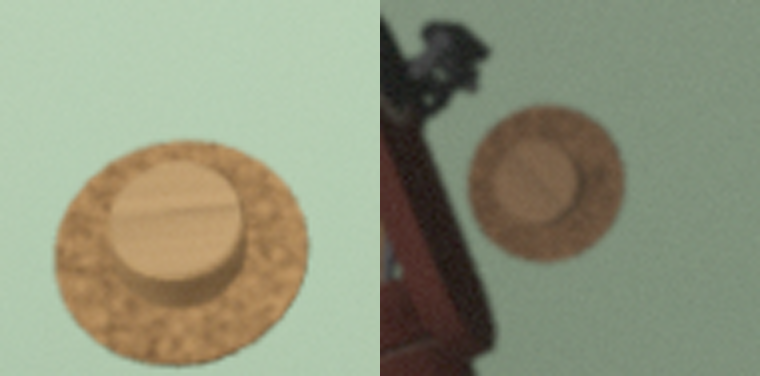

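The lid lies flat, top side up, wholly on the cork. In the top crop the lid centre is at (536,181) and the coaster centre at (547,183), about 8 mm off. The arm is clear, so I hand in.

Request:
jog_arm(steps=[[[0.085, 0, 0, 0, 0, 0, 0], [0.085, 0, 0, 0, 0, 0, 0], [0.085, 0, 0, 0, 0, 0, 0]]])

```text
t: 29.23
tool_pos: [0.5246, 0.3279, 0.2302]
tool_rot: [1.341, -2.84, 0.002]
contact_force: [0.0, -0.1, 0.0]
opening: 0.0853
grip_force: 0.0
```

```bash
python3 -c "
from station import ctrl, imaging
print(ctrl.finish_job())"
```

```text
the job is handed in; nothing more can be done
None
```

The lid is unscrewed and lying flat, top side up, on the cork about 8 mm off centre; I let go and handed the job in at about 29 s, but no verdict was printed.

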